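# Knock the brass pin out into the catch tray

### The job

Slide the catch tray by its red grip under the brass pin in the knock-out stand, then drive the brass pin right down through its hole with the blue-handled punch so that it drops into the tray. Put the punch back upright in the rack hole it came from, and leave the white pin in its hole and the tray, with the pin in it, on the bench under the stand.

Things in the scene. Friction and masses are not known exactly. Their poses are not given: they have to be found in the camera images.
- brass_pin: Brass pin, 52 mm long, upright in one of the two holes of a fixed grey stand. Head 20 mm wide, 11 mm stem hanging out below. Origin: centre of the flat top, about 4 mm below the hole's mouth; z up. Hole: 24 mm wide, 45 mm deep, 6 mm countersink, mouth 120 mm above the bench. Spring balls hold the pin; push with up to 10 N till its top is 25 to 35 mm below the mouth and it falls out.
- white_pin: White pin of the same shape in the stand's other hole, 124 mm away; origin at its top. Leave it. The line through both pins is the stand's x axis. The stand's plate, 240 x 76 mm, has its underside 75 mm above the bench; two legs, 70 mm from the hole line on the side of the robot's right, carry it; the space below is open at both ends and to the robot's left (the stand is turned up to 12 degrees).
- punch: Punch upright in a hole of a fixed wooden rack. Steel shank 12 mm wide, 60 mm long; collar 46 mm wide, 6 mm thick; blue round handle 24 mm wide, 70 mm long. Origin: lower end (tip); z up. The collar rests on the rack's top 80 mm above the bench: tip at 20 mm, handle from 86 to 156 mm. Rack hole 30 mm wide, 5 mm countersink. A brush with a brown handle stands 90 mm away.
- tray: Loose aluminium tray on the bench, 90 x 90 mm, walls 32 mm high, 3 mm thick, 0.3 kg. Origin: centre of its underside; z up. A flat handle leaves along the tray's own +y (to the robot's left, within 23 degrees) with an upright red grip tab centred 120 mm from the origin: 16 mm thick along the tray's x, 26 mm along its y, top 62 mm above the bench. Slides freely.

How it is judged (in metres and radians):
On the way, in this order (a step that is already met when the one before it is completed fails the run):
1. the tray stands on the bench under the brass pin, which is still in its hole (horizontal distance between tray and brass_pin below 0.03 m and height (world z) of tray below 0.006 m and height (world z) of brass_pin above 0.105 m), for 0.2 s.
2. the punch drives the brass pin down in its hole (contact force between punch and brass_pin above 1 N and height (world z) of brass_pin between 0.08 and 0.11 m), for 0.02 s.
At the end, for the whole second after the job is handed in: Brass pin at rest in the tray (top within 52 mm of the tray's centre in x and y, below 65 mm); tray flat on the bench, centre within 190 mm of the white pin; punch at rest in its own rack hole, upright within 10 degrees, tip within 20 mm of its start; white pin within 10 mm of its start (x of brass_pin in the frame of tray between -0.052 and 0.052 m and y of brass_pin in the frame of tray between -0.052 and 0.052 m and height (world z) of brass_pin below 0.065 m and linear speed of each of brass_pin, punch below 0.05 m/s and height (world z) of tray below 0.006 m and angle between tray's own z axis and vertical below 0.1 rad and horizontal distance between tray and white_pin below 0.19 m and distance of punch from where it was at the start of the episode below 0.02 m and angle between punch's own z axis and vertical below 0.17 rad and distance of white_pin from where it was at the start of the episode below 0.01 m); the robot touches nothing.
It fails at once if the white pin is driven out of place (distance of white_pin from where it was at the start of the episode above 0.015 m).
It fails at once if the brass pin drops outside the tray (height (world z) of brass_pin below 0.06 m and horizontal distance between brass_pin and tray above 0.085 m).
It also fails if it takes over 61 s, if anything falls off the work surface, if the arm or the gripper's body presses on something with over 40 N, if the wrist force passes 120 N, or if a joint passes its speed limit or range.

### The arm

A 6-joint arm with a two-finger parallel gripper is mounted at the origin on the work surface. World frame = base frame: x ahead of the robot, y to its left, z up, the work surface at z = 0. Lengths are in mm, angles in degrees, forces in N, time in s.
With the tool pointing down it reaches from about 300 to 850 mm from the base axis. Payload 4.2 kg.
Tool frame: the origin (TCP) lies on the centre line of the jaws, within the pads' length; the fingertips stand 14 mm ahead of it and the grasp point (between the pads) lies 5 mm behind it; z points along the fingers, y is the direction in which the jaws open and shut (so a half turn about z gives the same grasp; the last joint's range is limited). The gripper opens to 91 mm and grips with 3 to 60 N. Pads are 32 mm wide; open, the fingers measure 118 mm over their backs; the gripper's body (76 mm by 178 mm) begins 60 mm behind the grasp point.
Start: joints at [-69.786, 18.312, 89.639, -0, 72.044, -1.146], TCP at [209.433, -535.518, 227.976] pointing down, gripper open.
Joint ranges: [-177.97, 177.97], [-48.28, 115.42], [12.27, 149.76], [-77.06, 257.06], [2.81, 150.46], [-146.56, 146.56]. Speed limits (degrees/s): [147.25, 147.25, 180, 180, 180, 180].

### API

Orientations are given as [roll, pitch, yaw] about the fixed x, y, z axes, in that order (R = Rz(yaw) Ry(pitch) Rx(roll)).
In Python, from workcell import env gives the robot as it stands.
- The arm moves only by the tool play_rows, never from a script. Its argument "increments" is a list of rows, each a list of 5 numbers: the shift along the world's x, y, z in mm, then the turn about the world's z in degrees, then the closure, from 0 (fully open) to 1 (shut). In form: [[x, y, z, yaw, fingers], ...]. A call has 1 to 20 rows; each row shifts and turns the commanded pose from where the row before left it; what a row does not reach is not made up. A row lasts 1/8 s, in which the tool goes at most 62.5 mm and 10.7 degrees, less where a joint would pass 70% of its speed; a pose out of reach is approached as far as the arm can. A call is refused whole if a number of a shift passes 62.5 or a number of a turn 10.7, either way. A call with a gripper value outside its range is refused whole. The fingers move at their own pace and stop on an object; "newtons" is the grip in N (left out, the last holds). Time passes only in rows, so rows that do not move let the fingers close. It gives the time, the measured TCP pose, the force and the opening at its end, in the units of the state.
- env.state(): the state, without advancing time (a new reading comes with each control period).
- env.grab_frame(name): name is "scene" or "top" or "wrist"; returns the picture (384x512x3 uint8, red, green, blue); there is no depth.
- env.calibration(name): a dict with "fx", "fy", "cx", "cy" (pixels), "R" (3x3) and "t" (3): a world point X has camera coordinates R X + t; the wrist camera has in their place "hand_eye" (4x4, takes a point from camera to tool coordinates, whose origin is the TCP and whose axes are the flange's). Camera axes: x right, y down, z forward; pixel columns grow to the right and rows downward; lengths in mm; the calibration is good to about 2 mm. A picture is of the moment at which its call begins: read the wrist's pose just before it. calibration takes no time and is no camera call.
- env.job_done(): hands the job in, once; it reports no verdict.
The state is a dict: "time_s": time; "qpos": joint angles; "qvel": joint speeds; "effort": joint torques, N m; "ee_pos": TCP position; "ee_rot": TCP orientation; "force": force on the tool from outside, world axes, zero at the start; "torque": the same for the moment, N m; "gripper_width": finger opening in mm.
Only numpy, scipy, OpenCV 4.12 (cv2) and the standard library are available. Lean on these libraries where they do the work, as an engineer would, in place of code of your own. Each camera call takes 0.05 s, during which the arm holds its last target.

## Working session

There is one attempt and no reset: what is moved stays moved. The work goes in short steps, Python scripts to look and compute and a tool call to move; the robot and the scene stay as the last step left them, time stands still between calls to the robot, and variables do not carry over. Pictures are saved under pics/ and viewed, and the job is handed in when it is done.

Besides the shell and the picture viewer there is one more tool, called after ">>>" as name([rows], argument=value, ...), one row to a line, values as JSON. play_rows: Moves the arm, as the interface text tells. Its arguments: {"type":"object","properties":{"increments":{"type":"array"},"newtons":{"type":"number"}},"required":["increments"]}

```bash
mkdir -p pics; ls; python3 - <<'E'
from workcell import env
import cv2
s=env.state();print({k:s[k] for k in('time_s','ee_pos','ee_rot','force','gripper_width')})
for n in('scene','top','wrist'):
    cv2.imwrite(f'pics/{n}0.png',env.grab_frame(n)[:,:,::-1]);print(n,env.calibration(n))
E
```

```text
pics
{'time_s': 0.0, 'ee_pos': array([ 209.25788991, -535.0678447 ,  227.13787979]), 'ee_rot': array([-1.79901306e+02, -7.38726705e-04,  2.13612634e+01]), 'force': array([-0.28528999,  0.45415805, -0.79702552]), 'gripper_width': 91.1024364181065}
scene {'fx': 425.8408921308158, 'fy': 425.8408921308158, 'cx': 246.68020459302505, 'cy': 193.93353715004508, 'R': array([[ 0.05324102,  0.99857216,  0.00436313],
       [ 0.79035225, -0.03946798, -0.61138007],
       [-0.61033491,  0.0359989 , -0.79132507]]), 't': array([   5.50124268, -361.20437303, 1457.72911979])}
top {'fx': 357.5957416287587, 'fy': 357.5957416287587, 'cx': 255.5988531012223, 'cy': 191.56106501658124, 'R': array([[ 0.00580108, -0.99886842,  0.04720415],
       [-0.98656199, -0.0134248 , -0.1628349 ],
       [ 0.16328435, -0.0456252 , -0.9855235 ]]), 't': array([-58.69342934, 552.38476094, 728.99782949])}
wrist {'fx': 268.32730909238336, 'fy': 268.32730909238336, 'cx': 257.01922809808707, 'cy': 189.33174103503222, 'hand_eye': array([[ 1.08125639e-03, -9.58156087e-01, -2.86244202e-01,
         8.08802537e+01],
       [ 9.99999408e-01,  1.00019402e-03,  4.29401742e-04,
        -3.33429352e-01],
       [-1.25134154e-04, -2.86244497e-01,  9.58156601e-01,
        -1.56137899e+02],
       [ 0.00000000e+00,  0.00000000e+00,  0.00000000e+00,
         1.00000000e+00]])}
```

View pics/scene0.png

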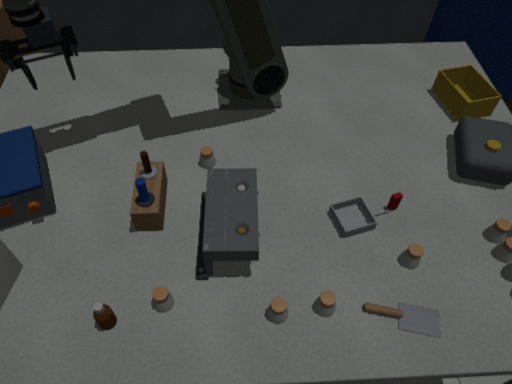

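View pics/top0.png

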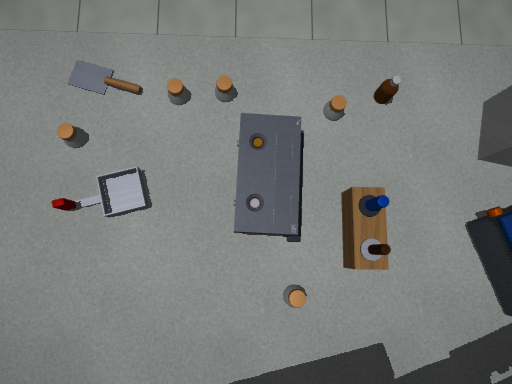

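View pics/wrist0.png

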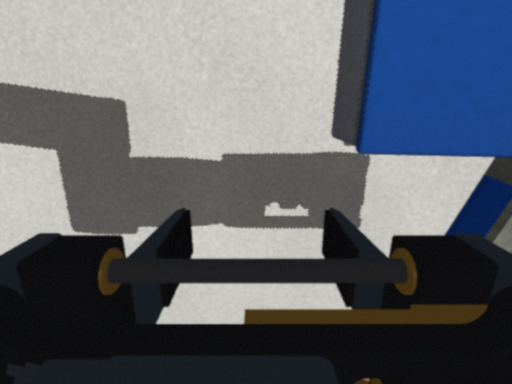

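The scene view shows the brass pin at (242,230), the white pin at (242,187), the punch at (142,190) and the red grip at (395,201). In the top view they are at (258,142), (255,203), (380,202) and (64,204), with the tray centre near (124,193). Next I'll measure them by masks and triangulation.

```bash
cat > h.py <<'E'
import numpy as np,cv2
from workcell import env
C={n:env.calibration(n) for n in('scene','top','wrist')}
from scipy.spatial.transform import Rotation as Ro
def cam(n,st=None):
    c=C[n]
    if n!='wrist': R=np.array(c['R']);return R.T,-R.T@np.array(c['t'])
    T=np.eye(4);T[:3,:3]=Ro.from_euler('xyz',st['ee_rot'],degrees=True).as_matrix();T[:3,3]=st['ee_pos']
    M=T@np.array(c['hand_eye']);return M[:3,:3],M[:3,3]
def ray(n,px,st=None):
    c=C[n];R,o=cam(n,st);d=R@np.array([(px[0]-c['cx'])/c['fx'],(px[1]-c['cy'])/c['fy'],1]);return o,d/np.linalg.norm(d)
def plane(n,px,z,st=None):
    o,d=ray(n,px,st);return o+d*(z-o[2])/d[2]
def tri(*rs):
    A=sum(np.eye(3)-np.outer(d,d) for o,d in rs);b=sum((np.eye(3)-np.outer(d,d))@o for o,d in rs)
    X=np.linalg.solve(A,b);return X,[np.linalg.norm((np.eye(3)-np.outer(d,d))@(X-o)) for o,d in rs]
def proj(n,X,st=None):
    c=C[n];R,o=cam(n,st);p=R.T@(np.array(X)-o);return c['cx']+c['fx']*p[0]/p[2],c['cy']+c['fy']*p[1]/p[2]
def blobs(im,roi,lo,hi,mina=8):
    x0,y0,x1,y1=roi;h=cv2.cvtColor(np.ascontiguousarray(im[y0:y1,x0:x1]),cv2.COLOR_RGB2HSV)
    m=cv2.inRange(h,np.array(lo),np.array(hi));n,l,s,c=cv2.connectedComponentsWithStats(m)
    return [(c[i]+[x0,y0],s[i]+np.array([x0,y0,0,0,0])) for i in range(1,n) if s[i,4]>=mina],m
E
python3 - <<'E'
from h import *
a=cv2.imread('pics/scene0.png')[:,:,::-1];b=cv2.imread('pics/top0.png')[:,:,::-1]
def show(nm,im,roi,lo,hi):
    r,m=blobs(im,roi,lo,hi)
    for c,s in r: print(nm,c.round(1),s)
    return r
show('red s',a,(375,180,415,225),(0,150,60),(8,255,255));show('red t',b,(40,185,90,225),(0,150,60),(8,255,255))
show('brass s',a,(225,215,260,245),(8,100,60),(30,255,255));show('brass t',b,(240,125,275,160),(8,100,60),(30,255,255))
show('white s',a,(225,175,260,200),(0,0,150),(180,60,255));show('white t',b,(240,190,270,215),(0,0,150),(180,60,255))
show('blue s',a,(125,170,160,215),(110,150,50),(130,255,255));show('blue t',b,(355,185,400,225),(110,150,50),(130,255,255))
def up(im,roi,k):return cv2.resize(im[roi[1]:roi[3],roi[0]:roi[2]],None,fx=k,fy=k,interpolation=cv2.INTER_CUBIC)
cv2.imwrite('pics/t_a.png',np.hstack([up(b,(40,155,160,225),5)])[:,:,::-1])
cv2.imwrite('pics/t_b.png',up(b,(225,100,395,280),3)[:,:,::-1])
cv2.imwrite('pics/s_b.png',up(a,(120,140,270,280),4)[:,:,::-1])
E
```

```text
red s [397.  195.4] [393 193   9   6  36]
red t [ 58.  202.4] [ 52 198  13  10  91]
brass s [241.3 229.8] [238 226   8   8  49]
brass t [257.5 142.1] [253 138  10   9  75]
white t [254.5 202.5] [251 199   8   8  52]
blue s [139.2 181. ] [136 178   8   8  32]
blue t [384.4 197.5] [379 195  10   8  24]
blue t [373.5 203.8] [365 197  20  14 141]
```

View pics/t_a.png

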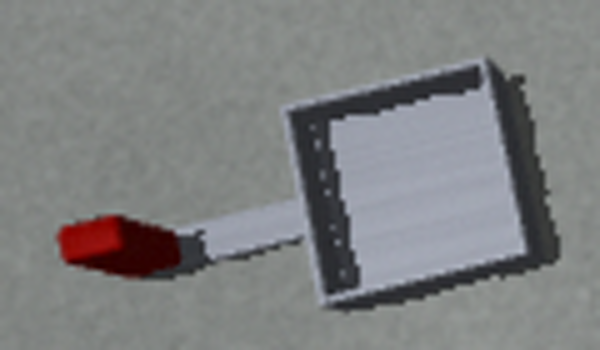

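View pics/t_b.png

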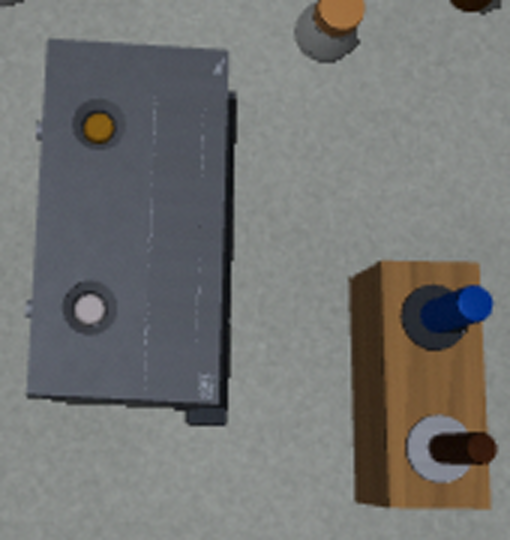

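View pics/s_b.png

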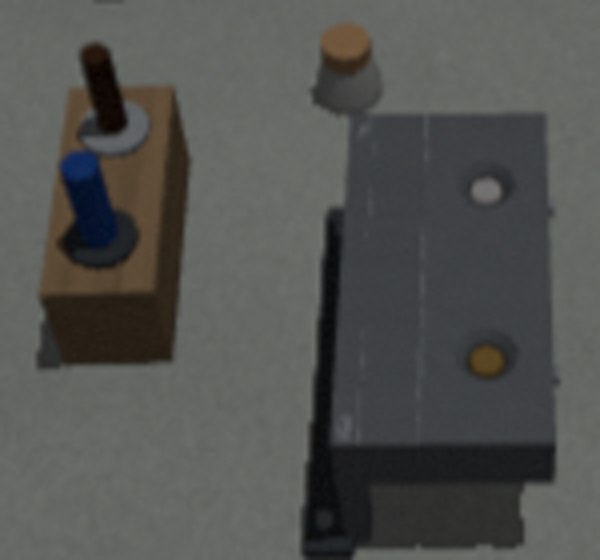

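The crops show the tray rim quad, the red grip top at about (58,203), the pins in their countersinks, and the punch handle top and collar. I'll triangulate these and compare the heights.

```bash
python3 - <<'E'
from h import *
P={'grip':((397,195.4),(58,202.6)),'brass':((241.3,229.8),(257.5,142.1)),'white':((120+486/4,140+191/4),(254.5,202.5)),'handletop':((140,181.5),(383.4,201.7)),'collar':((144.5,199.5),(369.3,205.7))}
for k,(s,t) in P.items():
    X,e=tri(ray('scene',s),ray('top',t));print(k,X.round(1),np.round(e,1))
for k,z in(('grip',62),('brass',116),('white',116),('handletop',156),('collar',86)):
    print(k,plane('scene',P[k][0],z).round(1),plane('top',P[k][1],z).round(1))
c=np.array([(287,107),(487,60),(530,250),(325,305)])/5+[40,155]
Q=np.array([plane('top',p,32) for p in c]);print(Q.round(1),Q.mean(0),np.linalg.norm(Q-np.roll(Q,1,0),axis=1))
g=plane('top',(58,202.6),62);d=g-Q.mean(0);print('handle',d,np.hypot(*d[:2]),np.degrees(np.arctan2(-d[0],d[1])))
E
```

```text
grip [522.6 358.   55.5] [0.1 0.1]
brass [644.2 -53.2 111.2] [0.5 0.5]
white [520.5 -47.5 110.2] [0.9 0.9]
handletop [ 519.9 -289.8  149.3] [2.1 2.1]
collar [ 520.9 -290.4   78.6] [0.3 0.3]
grip [527.5 354.8  62. ] [521.8 354.9  62. ]
brass [647.4 -52.8 116. ] [642.7 -53.4 116. ]
white [525.2 -46.7 116. ] [519.7 -48.1 116. ]
handletop [ 526.4 -285.8  156. ] [ 518.8 -289.2  156. ]
collar [ 526.6 -288.2   86. ] [ 519.9 -288.    86. ]
[[584.2 291.4  32. ]
 [606.6 206.7  32. ]
 [522.6 183.4  32. ]
 [497.9 268.8  32. ]] [552.81885174 237.58912665  32.        ] [89.1996879  87.6009766  87.15670995 88.91802854]
handle [-31.03010652 117.26858394  30.        ] 121.30452708126668 14.82119365351261
```

Heights agree within about 6 mm, and the sizes match (tray about 88 mm, handle 121 mm, pin spacing 124 mm). I'll move over the stand for a wrist view.

>>> play_rows([
  [34,45,6.6,7.6,0],
  [34,45,6.6,7.6,0],
  [34,45,6.6,7.6,0],
  [34,45,6.6,7.6,0],
  [34,45,6.6,7.6,0],
  [34,45,6.6,7.6,0],
  [34,45,6.6,7.6,0],
  [34,45,6.6,7.6,0],
  [34,45,6.6,7.6,0],
  [34,45,6.6,7.6,0],
  [34,45,6.6,7.6,0],
  [0,0,0,0,0],
  [0,0,0,0,0],
])

```text
time_s: 1.78
ee_pos: [582.9, -40.7, 300.0]
ee_rot: [-179.9, 0.0, 105.0]
force: [0.6, -0.3, 0.6]
gripper_width: 91.3
```

```bash
python3 - <<'E'
from h import *
s=env.state();im=env.grab_frame('wrist');cv2.imwrite('pics/w1.png',im[:,:,::-1])
import pickle;pickle.dump(s,open('w1.pkl','wb'));print(s['ee_pos'],s['ee_rot'],s['time_s'])
for k,X in(('brass',(644,-53,116)),('white',(521,-47.5,116))):print(k,proj('wrist',X,s))
E
```

```text
[582.92191545 -40.70802612 299.99034755] [-1.79908173e+02  4.16663718e-03  1.04950544e+02] 1.775
brass (np.float64(299.38644574881914), np.float64(194.76371193496692))
white (np.float64(209.80581162307888), np.float64(167.33171860512238))
```

View pics/w1.png

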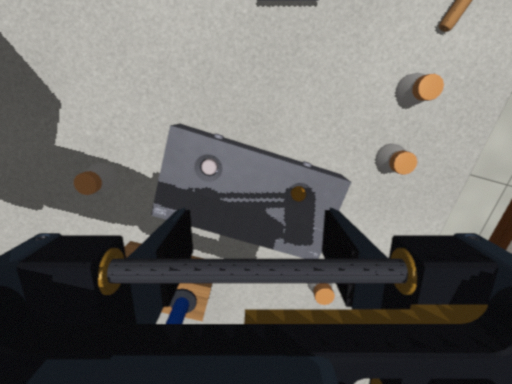

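The wrist view has the white pin at (208,167) and the brass pin at (299,194), within about 1 px of prediction. Now to the grip.

>>> play_rows([
  [-7.5,45,-12.5,0,0],
  [-7.5,45,-12.5,0,0],
  [-7.5,45,-12.5,0,0],
  [-7.5,45,-12.5,0,0],
  [-7.5,45,-12.5,0,0],
  [-7.5,45,-12.5,0,0],
  [-7.5,45,-12.5,0,0],
  [-7.5,45,-12.5,0,0],
  [0,0,0,0,0],
  [0,0,0,0,0],
])

```text
time_s: 3.08
ee_pos: [523.7, 317.9, 200.8]
ee_rot: [-180.0, 0.0, 104.9]
force: [-0.7, -0.1, -0.1]
gripper_width: 91.0
```

```bash
python3 - <<'E'
from h import *
s=env.state();im=env.grab_frame('wrist');cv2.imwrite('pics/w2.png',im[:,:,::-1])
import pickle;pickle.dump(s,open('w2.pkl','wb'));print(s['ee_pos'],s['ee_rot'],s['time_s'])
for k,X in(('grip',(522.5,356,62)),):print(k,proj('wrist',X,s))
h=cv2.cvtColor(im,cv2.COLOR_RGB2HSV);m=cv2.inRange(h,(0,150,40),(8,255,255));n,l,st,c=cv2.connectedComponentsWithStats(m)
for i in range(1,n):
  if st[i,4]>60:print(c[i],st[i])
# pins from w1
s1=pickle.load(open('w1.pkl','rb'));w=cv2.imread('pics/w1.png')[:,:,::-1]
for lo,hi,roi,z in(((8,100,40),(30,255,255),(285,180,315,208),116),((0,0,140),(180,60,255),(195,150,222,182),116)):
  for c,st in blobs(w,roi,lo,hi)[0]:print('pin',c,st,plane('wrist',c,z,s1))
E
```

```text
[523.6683771  317.93992379 200.79570123] [-1.79999129e+02  4.50361018e-02  1.04880921e+02] 3.075
grip (np.float64(265.19530710547474), np.float64(151.20337684586408))
[264.34210526 148.33918129] [258 135  14  27 342]
pin [298.08602151 193.40322581] [291 186  15  16 186] [641.75535317 -51.63634096 116.        ]
pin [208.66463415 166.67073171] [202 160  15  14 164] [519.39300055 -47.03085553 116.        ]
```

View pics/w2.png

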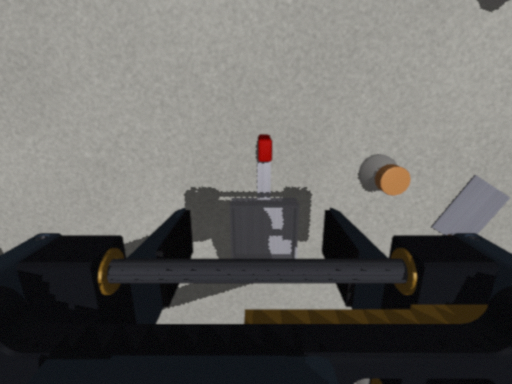

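The red tab is at (264,148) and lies straight up the image, so the yaw matches. I'll check the tab's height by triangulating wrist and top, using the top face only.

```bash
python3 - <<'E'
from h import *;import pickle
s=pickle.load(open('w2.pkl','rb'));im=cv2.imread('pics/w2.png')
print(im[132:166,264].tolist())
a,b=plane('wrist',(264.6,132+3),62,s),plane('wrist',(264.6,162),5,s);print(a,b)
for v in(142,148):print(tri(ray('wrist',(264.5,v),s),ray('top',(58.2,202.8)),ray('scene',(397,195.4))),plane('wrist',(264.5,v),62,s))
t=cv2.imread('pics/top0.png');cv2.imwrite('pics/z.png',cv2.resize(im[120:180,230:300],None,fx=8,fy=8))
E
```

```text
[[147, 154, 156], [128, 136, 143], [79, 84, 114], [27, 30, 85], [5, 5, 75], [3, 7, 78], [5, 8, 90], [11, 12, 118], [7, 12, 144], [13, 14, 158], [18, 23, 167], [14, 18, 164], [14, 20, 165], [16, 21, 165], [16, 20, 164], [13, 18, 163], [14, 19, 161], [13, 15, 160], [13, 16, 160], [11, 14, 159], [11, 14, 159], [10, 10, 157], [12, 17, 157], [9, 14, 156], [6, 13, 154], [5, 12, 153], [8, 12, 152], [5, 11, 149], [12, 13, 137], [33, 32, 110], [85, 80, 101], [137, 130, 132], [166, 158, 159], [171, 163, 164]]
[517.20336697 372.75071643  62.        ] [529.49657297 334.05441693   5.        ]
(array([520.56002063, 361.71164864,  49.91780596]), [np.float64(2.5868627417227117), np.float64(2.665240483575326), np.float64(2.164714475329435)]) [519.092913   365.48451307  62.        ]
(array([521.85226348, 358.27279822,  54.48883916]), [np.float64(0.5508807011188379), np.float64(0.49521415068129593), np.float64(0.1804709923110886)]) [520.82586366 359.19399045  62.        ]
```

View pics/z.png

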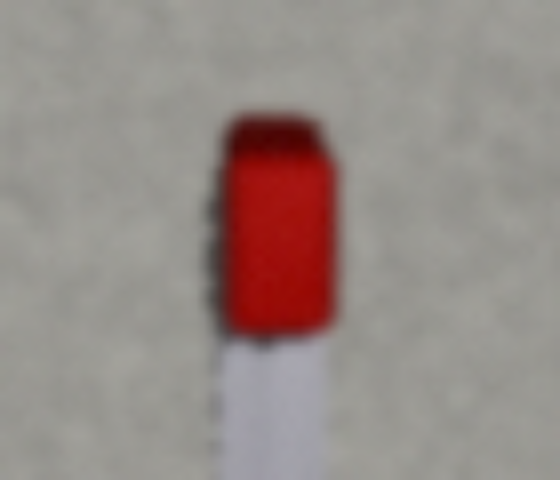

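Tab top face centre is about (265.2,150.6), which gives (521.5,356.5). Now descend and grip.

>>> play_rows([
  [-0.7,13,-20,0,0],
  [-0.7,13,-20,0,0],
  [-0.7,13,-20,0,0],
  [0,0,-25,0,0],
  [0,0,-25,0,0],
  [0,0,-25,0,0],
  [0,0,-14,0,0],
  [0,0,-9,0,0],
  [0,0,0,0,0],
  [0,0,0,0,1],
  [0,0,0,0,1],
  [0,0,0,0,1],
  [0,0,0,0,1],
  [0,0,0,0,1],
  [0,0,0,0,1],
], newtons=30)

```text
time_s: 5.0
ee_pos: [521.3, 358.5, 42.6]
ee_rot: [180.0, 0.0, 105.0]
force: [0.3, 0.6, 0.2]
gripper_width: 33.8
```

```bash
python3 - <<'E'
from h import *
s=env.state();print(s['ee_pos'],s['gripper_width'])
for n in('top','wrist'):cv2.imwrite(f'pics/{n}3.png',env.grab_frame(n)[:,:,::-1])
t=cv2.imread('pics/top3.png');cv2.imwrite('pics/z3.png',cv2.resize(t[150:240,20:170],None,fx=5,fy=5,interpolation=cv2.INTER_CUBIC))
E
```

```text
[521.33519696 358.48113385  42.56176103] 33.844813728082286
```

View pics/z3.png

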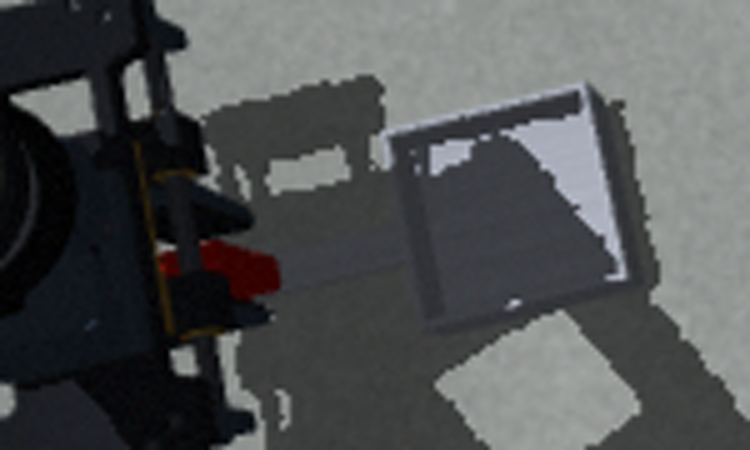

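View pics/wrist3.png

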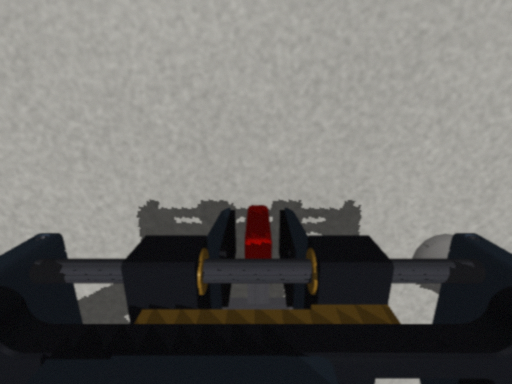

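The fingers straddle the tab and are still closing.

>>> play_rows([
  [0,0,0,0,1],
  [0,0,0,0,1],
  [0,0,0,0,1],
  [0,0,0,0,1],
  [0,0,0,0,1],
], newtons=30)

```text
time_s: 5.72
ee_pos: [521.3, 358.5, 42.5]
ee_rot: [180.0, -0.0, 105.0]
force: [0.3, -0.4, -0.2]
gripper_width: 16.1
```

Gripped at 16.1 mm, matching the tab. Slide and turn about 17° to align with the stand.

>>> play_rows([
  [9.1,-20.8,0,-1.25,1],
  [9.1,-20.8,0,-1.25,1],
  [9.1,-20.8,0,-1.25,1],
  [9.1,-20.8,0,-1.25,1],
  [9.1,-20.8,0,-1.25,1],
  [9.1,-20.8,0,-1.25,1],
  [9.1,-20.8,0,-1.25,1],
  [9.1,-20.8,0,-1.25,1],
  [9.1,-20.8,0,-1.25,1],
  [9.1,-20.8,0,-1.25,1],
  [0,0,0,0,1],
])

```text
time_s: 7.1
ee_pos: [613.2, 148.3, 42.5]
ee_rot: [180.0, 0.1, 92.3]
force: [0.4, -1.0, -0.0]
gripper_width: 15.6
```

```bash
python3 - <<'E'
from h import *
for n in('top','scene'):cv2.imwrite(f'pics/{n}4.png',env.grab_frame(n)[:,:,::-1])
t=cv2.imread('pics/top4.png');cv2.imwrite('pics/z4.png',cv2.resize(t[80:260,110:320],None,fx=3,fy=3,interpolation=cv2.INTER_CUBIC))
E
```

```text
(no output)
```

View pics/z4.png

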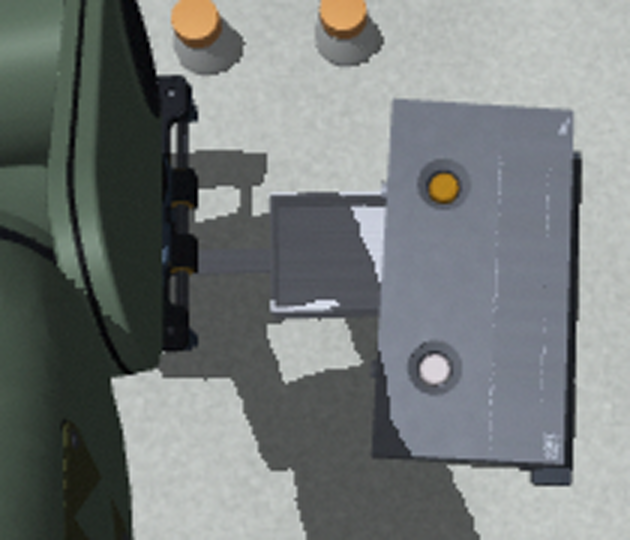

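View pics/scene4.png

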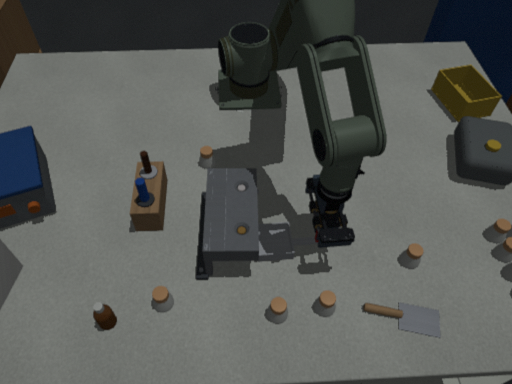

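The tray follows. Finish the slide.

>>> play_rows([
  [9,-20.3,0,-1.2,1],
  [9,-20.3,0,-1.2,1],
  [9,-20.3,0,-1.2,1],
  [8.8,-20.2,0,-1.3,1],
  [0,0,0,0,1],
  [0,0,0,0,1],
])

```text
time_s: 7.95
ee_pos: [648.1, 68.9, 42.5]
ee_rot: [180.0, 0.0, 87.5]
force: [-0.9, -1.1, -0.7]
gripper_width: 15.5
```

```bash
python3 - <<'E'
from h import *
s=env.state();print(s['ee_pos'],s['ee_rot'],s['force'])
for n in('top','scene','wrist'):cv2.imwrite(f'pics/{n}5.png',env.grab_frame(n)[:,:,::-1])
t=cv2.imread('pics/top5.png');a=cv2.imread('pics/scene5.png')
cv2.imwrite('pics/z5.png',np.hstack([cv2.resize(t[90:240,160:320],None,fx=2.5,fy=2.5),cv2.resize(a[150:300,190:350],None,fx=2.5,fy=2.5)]))
E
```

```text
[648.14952094  68.9319687   42.54462424] [1.79998808e+02 1.60630278e-02 8.75407519e+01] [-0.88331878 -1.1489395  -0.65338114]
```

View pics/z5.png

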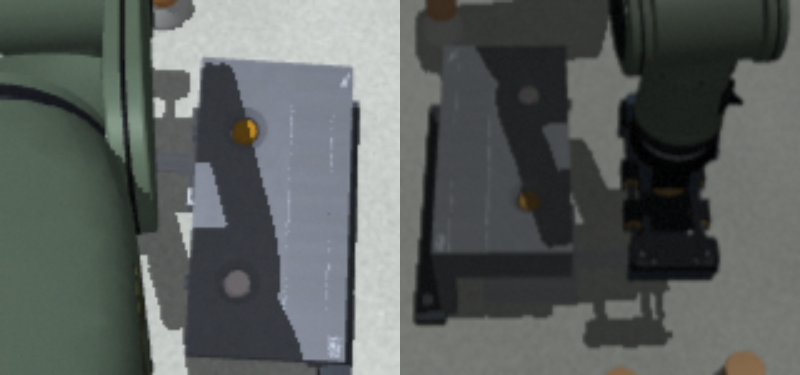

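View pics/wrist5.png

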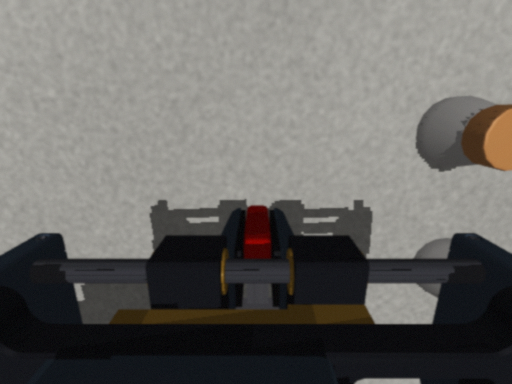

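The tray looks well placed under the brass pin. Release, lift and go above the punch.

>>> play_rows([
  [0,0,0,0,0],
  [0,0,0,0,0],
  [0,0,0,0,0],
  [0,0,0,0,0],
  [0,0,20,0,0],
  [0,0,40,0,0],
  [0,0,60,0,0],
  [0,0,50,0,0],
  [-14,-40,48,-9.7,0],
  [-14,-40,0,-9.7,0],
  [-14,-40,0,-9.7,0],
  [-14,-40,0,-9.7,0],
  [-14,-40,0,-9.7,0],
  [-14,-40,0,-9.7,0],
  [-14,-40,0,-9.7,0],
  [-14,-40,0,-9.7,0],
  [-14,-40,0,-9.7,0],
  [0,0,0,0,0],
  [0,0,0,0,0],
])

```text
time_s: 10.48
ee_pos: [522.5, -289.3, 259.4]
ee_rot: [-180.0, -0.0, 0.3]
force: [0.2, 0.5, -0.4]
gripper_width: 91.5
```

```bash
python3 - <<'E'
from h import *
import pickle
s=env.state();print(s['ee_pos'],s['ee_rot'],s['time_s'])
for n in('top','scene','wrist'):cv2.imwrite(f'pics/{n}6.png',env.grab_frame(n)[:,:,::-1])
pickle.dump(s,open('w6.pkl','wb'))
t=cv2.imread('pics/top6.png');a=cv2.imread('pics/scene6.png')
cv2.imwrite('pics/z6.png',np.hstack([cv2.resize(t[90:240,140:300],None,fx=2.5,fy=2.5),cv2.resize(a[150:300,190:350],None,fx=2.5,fy=2.5)]))
print(proj('wrist',(520.5,-289.5,156),s),proj('wrist',(520.5,-289.5,86),s))
E
```

```text
[ 522.46769687 -289.30066702  259.3538077 ] [-1.79964023e+02 -4.90829145e-05  2.97815922e-01] 10.475
(np.float64(257.32224347129943), np.float64(194.28372327160906)) (np.float64(257.30037096331347), np.float64(177.46448371474816))
```

View pics/z6.png

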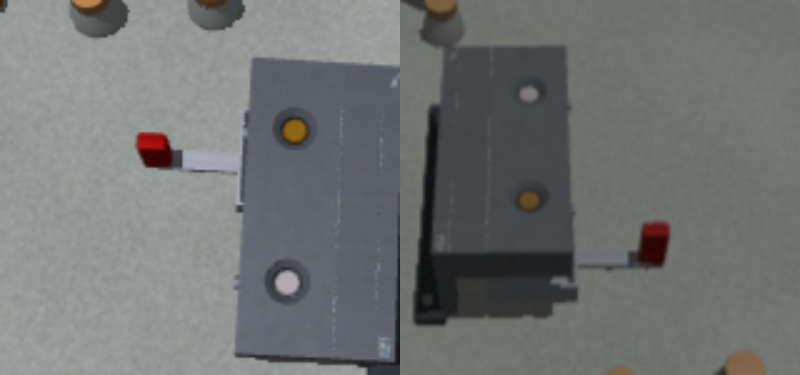

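View pics/wrist6.png

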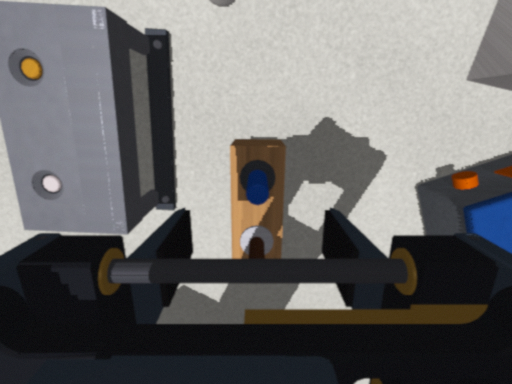

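The punch handle top is at about (257,192) and its collar at (257,178), as predicted. In the top view the tray rim shows along the plate's left edge, rows 135–174. I'll verify both.

```bash
python3 - <<'E'
from h import *
import pickle
s=pickle.load(open('w6.pkl','rb'))
t=cv2.imread('pics/top6.png')[:,:,::-1]
for c,st in blobs(t,(185,135,225,165),(0,150,110),(8,255,255))[0]:print('grip',c,st,plane('top',c,62))
w=cv2.imread('pics/wrist6.png')[:,:,::-1]
for r,g in(((237,113),(237,210)),):
  for p in(r,g):print('rim',plane('top',(p[0]/2.5+140,p[1]/2.5+90),32))
for c,st in blobs(w,(235,155,285,215),(105,120,40),(135,255,255))[0]:print('blue',c,st)
cv2.imwrite('pics/z6b.png',cv2.resize(cv2.imread('pics/wrist6.png')[135:265,215:300],None,fx=5,fy=5))
for u in((254,),):pass
for c,st in blobs(w,(10,50,60,90),(8,100,40),(30,255,255))[0]:print('brass',c,plane('wrist',c,116,s),tri(ray('wrist',c,s),ray('top',(257.5,142.1)))[0])
for c,st in blobs(w,(35,170,65,197),(0,0,140),(180,60,255))[0]:print('white',c,plane('wrist',c,116,s))
E
```

```text
grip [199.875      146.20833333] [195 143  11   7  72] [647.80747846  68.14453852  62.        ]
rim [684.02386707  -6.14276692  32.        ]
rim [594.29475423  -7.51337378  32.        ]
blue [257.04615385 186.24      ] [246 169  23  35 650]
brass [31.09470752 68.09470752] [642.22203699 -56.39359127 116.        ] [643.17083856 -53.65684811 112.77043797]
white [ 60.71604938 174.56790123] [530.00254954 -64.01140634 116.        ]
white [ 51.03196347 183.31506849] [519.5179824 -50.6807291 116.       ]
```

View pics/z6b.png

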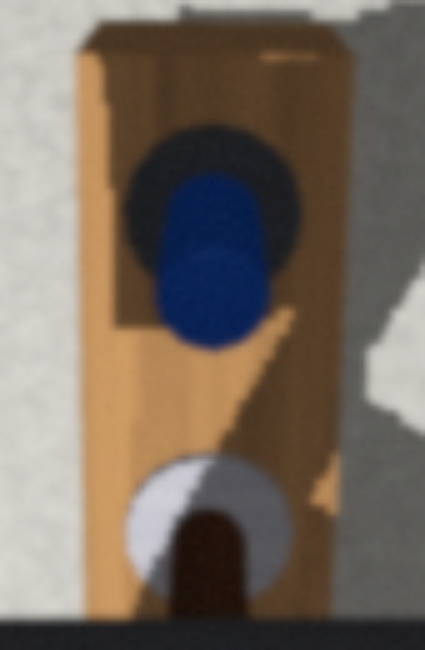

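Handle top measures (257.6,194.4) against a predicted (257.3,194.3), so the punch is at (520.6,−289.7). The tray centre is about (641,−52), within 3 mm of the brass pin. Descend and grip the handle.

>>> play_rows([
  [-1.8,-0.4,-25,0,0],
  [0,0,-30,0,0],
  [0,0,-30,0,0],
  [0,0,-25,0,0],
  [0,0,-16,0,0],
  [0,0,-10,0,0],
  [0,0,0,0,0],
  [0,0,0,0,1],
  [0,0,0,0,1],
  [0,0,0,0,1],
  [0,0,0,0,1],
  [0,0,0,0,1],
  [0,0,0,0,1],
  [0,0,0,0,1],
  [0,0,0,0,1],
  [0,0,0,0,1],
  [0,0,0,0,1],
], newtons=50)

```text
time_s: 12.75
ee_pos: [520.6, -289.9, 123.4]
ee_rot: [-180.0, 0.0, 0.3]
force: [-1.0, 0.2, -0.2]
gripper_width: 23.2
```

```bash
python3 - <<'E'
from h import *
s=env.state();print(s['ee_pos'],s['gripper_width'],s['force'])
for n in('wrist','scene'):cv2.imwrite(f'pics/{n}7.png',env.grab_frame(n)[:,:,::-1])
E
```

```text
[ 520.63198305 -289.88015684  123.35366434] 23.241748734759767 [-0.96167015  0.19093349 -0.24418325]
```

View pics/wrist7.png

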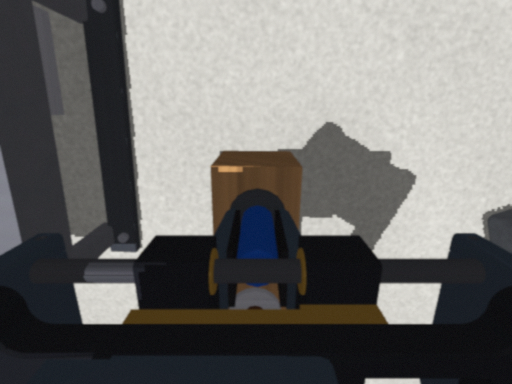

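Gripped at 23.2 mm. The pose to return to is (520.6,−289.9,123.4), with the tip 103.4 mm below TCP. Lift and carry to above the brass pin.

>>> play_rows([
  [0,0,10,0,1],
  [0,0,25,0,1],
  [0,0,35,0,1],
  [0,0,35,0,1],
  [0,0,25,0,1],
  [12.3,23.7,0,0,1],
  [12.3,23.7,0,0,1],
  [12.3,23.7,0,0,1],
  [12.3,23.7,0,0,1],
  [12.3,23.7,0,0,1],
  [12.3,23.7,0,0,1],
  [12.3,23.7,0,0,1],
  [12.3,23.7,0,0,1],
  [12.3,23.7,0,0,1],
  [12.3,23.7,0,0,1],
  [0,0,0,0,1],
  [0,0,0,0,1],
])

```text
time_s: 14.98
ee_pos: [643.4, -53.6, 253.5]
ee_rot: [180.0, 0.0, 0.3]
force: [-0.0, 0.8, -2.1]
gripper_width: 23.1
```

```bash
python3 - <<'E'
from h import *
import pickle
s=env.state();print(s['ee_pos'],s['ee_rot'],s['gripper_width'],s['force']);pickle.dump(s,open('w8.pkl','wb'))
for n in('top','scene','wrist'):cv2.imwrite(f'pics/{n}8.png',env.grab_frame(n)[:,:,::-1])
a=cv2.imread('pics/scene8.png');t=cv2.imread('pics/top8.png')
cv2.imwrite('pics/z8.png',np.hstack([cv2.resize(t[90:240,190:320],None,fx=3,fy=3),cv2.resize(a[150:300,170:300],None,fx=3,fy=3)]))
e=s['ee_pos']
for n in('top','scene','wrist'):print(n,'tip',proj(n,e-[0,0,103.4],s),'pin',proj(n,(643.5,-53,116),s))
E
```

```text
[643.36948167 -53.597755   253.51042451] [1.79950179e+02 2.50577508e-02 2.56723292e-01] 23.122334128831376 [-0.01890877  0.82460013 -2.12379079]
top tip (np.float64(258.5392246069911), np.float64(136.47841241549972)) pin (np.float64(257.3097973575779), np.float64(141.72464839898586))
scene tip (np.float64(240.76776900356583), np.float64(219.9189036417472)) pin (np.float64(241.13122290554855), np.float64(228.37648569185862))
wrist tip (np.float64(256.98605133875424), np.float64(192.37552447349884)) pin (np.float64(256.4390289680717), np.float64(183.31814589972709))
```

View pics/z8.png

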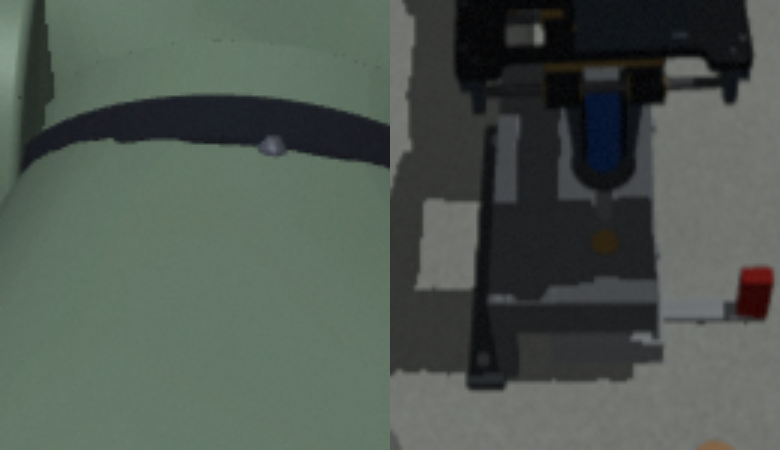

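View pics/wrist8.png

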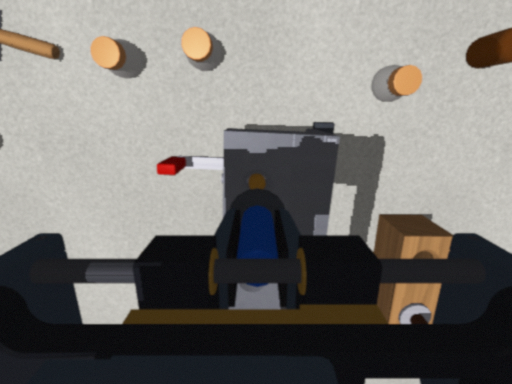

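The wrist view has the brass pin at (257,181), in line with the shank. The scene view shows the tip just above the brass pin. I'll zoom in to check the offset.

```bash
python3 - <<'E'
import cv2,numpy as np
a=cv2.imread('pics/scene8.png');w=cv2.imread('pics/wrist8.png')
A=cv2.resize(a[195:240,220:265],None,fx=9,fy=9,interpolation=cv2.INTER_CUBIC);W=cv2.resize(w[160:205,235:280],None,fx=9,fy=9,interpolation=cv2.INTER_CUBIC)
cv2.imwrite('pics/z8b.png',np.clip(np.hstack([A,W[:,:395]])*1.0*2,0,255).astype('uint8'))
E
```

```text
(no output)
```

View pics/z8b.png

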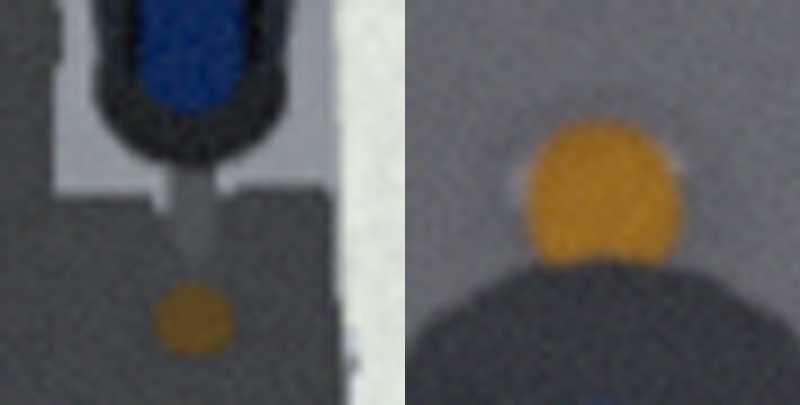

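The offset is about 1 mm. Descend, watching the force.

>>> play_rows([
  [0.5,-0.2,-14,0,1],
  [0,0,-12,0,1],
  [0,0,-4,0,1],
  [0,0,-3,0,1],
  [0,0,-3,0,1],
  [0,0,-2,0,1],
  [0,0,-2,0,1],
])

```text
time_s: 16.0
ee_pos: [644.6, -53.2, 214.3]
ee_rot: [180.0, -0.1, 0.3]
force: [-0.9, 0.6, 1.0]
gripper_width: 23.1
```

Force rose by about 3 N at the expected contact height, with little lateral force. Continue pushing.

>>> play_rows([
  [0,0,-2.5,0,1],
  [0,0,-2.5,0,1],
  [0,0,-2.5,0,1],
  [0,0,-2.5,0,1],
])

```text
time_s: 16.5
ee_pos: [644.2, -53.3, 203.1]
ee_rot: [180.0, 0.0, 0.3]
force: [0.9, -0.2, -0.9]
gripper_width: 23.5
```

```bash
python3 - <<'E'
from h import *
a=env.grab_frame('scene')[:,:,::-1];cv2.imwrite('pics/z9.png',cv2.resize(a[160:290,190:320],None,fx=4.5,fy=4.5));print(env.state()['force'])
E
```

```text
[ 0.33822421 -0.61448348 -2.48058677]
```

View pics/z9.png

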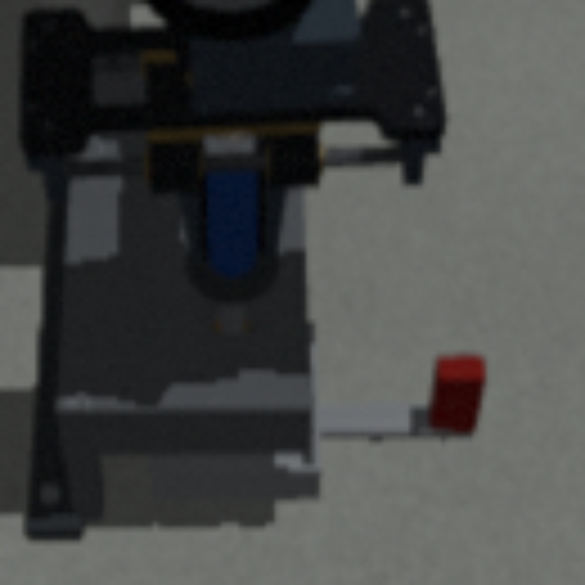

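The shank is in the hole over the pin. Keep driving.

>>> play_rows([
  [0,0,-2.5,0,1],
  [0,0,-2.5,0,1],
  [0,0,-2.5,0,1],
])

```text
time_s: 16.92
ee_pos: [644.0, -53.3, 195.5]
ee_rot: [180.0, 0.0, 0.3]
force: [0.0, -0.5, -2.3]
gripper_width: 22.9
```

>>> play_rows([
  [0,0,-2.5,0,1],
  [0,0,-2.5,0,1],
  [0,0,-2.5,0,1],
  [0,0,-2.5,0,1],
])

```text
time_s: 17.42
ee_pos: [644.2, -53.3, 185.8]
ee_rot: [180.0, -0.0, 0.3]
force: [0.2, -0.4, -3.0]
gripper_width: 23.1
```

```bash
python3 - <<'E'
from h import *
s=env.state();print(s['ee_pos'],s['force'])
a=env.grab_frame('scene')[:,:,::-1];cv2.imwrite('pics/z10.png',cv2.resize(a[160:290,190:320],None,fx=4.5,fy=4.5));print(env.state()['force'])
E
```

```text
[644.17730473 -53.28854453 185.77584494] [ 0.24018739 -0.35173539 -2.9720045 ]
[-0.17821267 -0.17382032 -2.1058042 ]
```

View pics/z10.png

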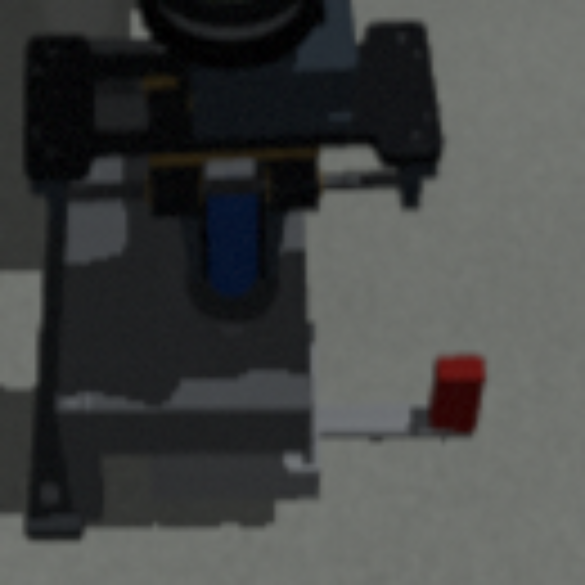

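The force is back to the free weight, so the pin has probably dropped. Push 8 mm more to be sure, then withdraw and look.

>>> play_rows([
  [0,0,-2.5,0,1],
  [0,0,-2.5,0,1],
  [0,0,-3,0,1],
  [0,0,0,0,1],
  [0,0,8,0,1],
  [0,0,20,0,1],
  [0,0,25,0,1],
  [0,0,25,0,1],
  [0,-15,10,0,1],
  [-3,-30,0,0,1],
  [-10,-40,0,0,1],
  [0,0,0,0,1],
])

```text
time_s: 18.98
ee_pos: [630.1, -141.9, 265.5]
ee_rot: [179.9, 0.1, 0.0]
force: [-0.3, 1.1, -2.1]
gripper_width: 23.3
```

```bash
python3 - <<'E'
from h import *
s=env.state();print(s['ee_pos'],s['force'])
a=env.grab_frame('scene')[:,:,::-1];w=env.grab_frame('wrist')[:,:,::-1]
cv2.imwrite('pics/z11.png',np.hstack([cv2.resize(a[160:290,190:320],None,fx=3,fy=3),cv2.resize(w[100:290,130:320],(390,390))]))
E
```

```text
[ 630.12509096 -141.88261275  265.50421822] [-0.29425208  1.07175444 -2.07148603]
```

View pics/z11.png

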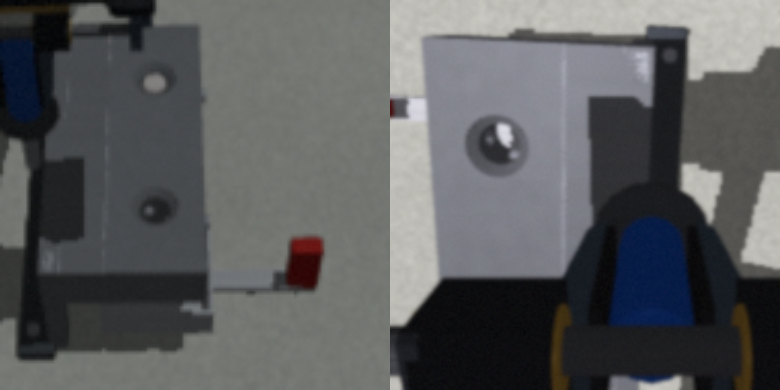

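The brass hole is empty and the white pin still in place. Carry the punch back above its rack hole.

>>> play_rows([
  [-13.7,-18.5,0,0,1],
  [-13.7,-18.5,0,0,1],
  [-13.7,-18.5,0,0,1],
  [-13.7,-18.5,0,0,1],
  [-13.7,-18.5,-10,0,1],
  [-13.7,-18.5,-10,0,1],
  [-13.7,-18.5,-10,0,1],
  [-13.7,-18.5,-10,0,1],
  [0,0,0,0,1],
  [0,0,0,0,1],
])

```text
time_s: 20.32
ee_pos: [521.7, -286.2, 225.8]
ee_rot: [-180.0, -0.0, 0.2]
force: [0.7, 0.4, -2.4]
gripper_width: 23.4
```

```bash
python3 - <<'E'
from h import *
s=env.state();e=s['ee_pos'];print(e,s['ee_rot'],s['force'])
a=env.grab_frame('scene')[:,:,::-1];w=env.grab_frame('wrist')[:,:,::-1]
A=cv2.resize(a[135:235,105:205],None,fx=3.9,fy=3.9,interpolation=cv2.INTER_CUBIC)
for n in('scene','wrist'):print(n,'tip',proj(n,e-[0,0,103.4],s),'hole',proj(n,(520.6,-289.9,80),s),'collar bottom',proj(n,e-[0,0,43.4],s))
cv2.imwrite('pics/z12.png',np.hstack([A,cv2.resize(w[100:290,160:350],(390,390))]))
E
```

```text
[ 521.66528252 -286.24714483  225.82242541] [-1.79973458e+02 -2.30139825e-02  2.39802973e-01] [ 0.70313028  0.43279002 -2.44318675]
scene tip (np.float64(142.69973857809566), np.float64(188.79531799938422)) hole (np.float64(144.47068184361433), np.float64(199.03939955580535)) collar bottom (np.float64(137.79919404154725), np.float64(172.6834629996695))
wrist tip (np.float64(257.1211841083151), np.float64(192.45638941969202)) hole (np.float64(260.2557230614644), np.float64(182.53625333289074)) collar bottom (np.float64(257.1092805568463), np.float64(214.76725657707394))
```

View pics/z12.png

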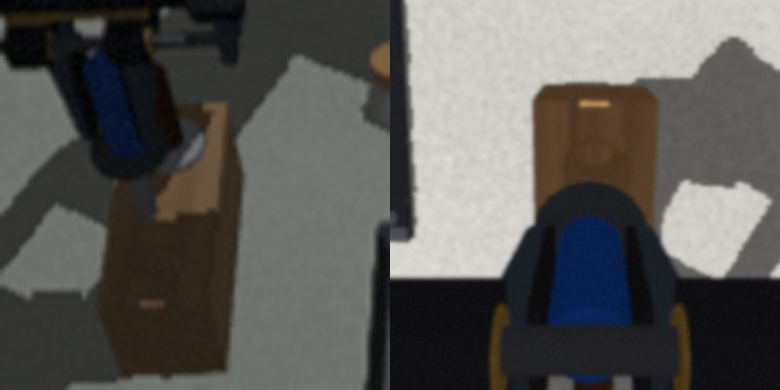

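The punch has not slipped: the collar edge is at row 189, as before. Apply the correction (−1.1, −3.7) and lower it into the hole.

>>> play_rows([
  [-1.1,-3.7,0,0,1],
  [0,0,-15,0,1],
  [0,0,-15,0,1],
  [0,0,-10,0,1],
  [0,0,0,0,1],
])

```text
time_s: 21.05
ee_pos: [519.9, -289.5, 184.4]
ee_rot: [-179.9, 0.1, 0.3]
force: [-0.1, -0.8, -2.7]
gripper_width: 23.3
```

>>> play_rows([
  [0.7,-0.4,-10,0,1],
  [0,0,-12,0,1],
  [0,0,-12,0,1],
  [0,0,-10,0,1],
  [0,0,-8,0,1],
  [0,0,-5,0,1],
  [0,0,-2.5,0,1],
  [0,0,0,0,1],
])

```text
time_s: 22.05
ee_pos: [521.2, -290.4, 126.5]
ee_rot: [180.0, -0.0, 0.3]
force: [-0.2, 0.3, -2.9]
gripper_width: 23.4
```

>>> play_rows([
  [-0.4,0.4,-1.5,0,1],
  [0,0,-1.3,0,1],
  [0,0,0,0,1],
])

```text
time_s: 22.42
ee_pos: [520.7, -289.9, 123.6]
ee_rot: [180.0, 0.0, 0.3]
force: [-0.3, 0.3, -2.0]
gripper_width: 23.7
```

Back at the pick pose. Release, then lift clear.

>>> play_rows([
  [0,0,0,0,0.8],
  [0,0,0,0,0.6],
  [0,0,0,0,0.3],
  [0,0,0,0,0],
  [0,0,0,0,0],
  [0,0,0,0,0],
  [0,0,15,0,0],
  [0,0,30,0,0],
  [0,0,40,0,0],
  [0,0,50,0,0],
  [0,0,30,0,0],
  [0,0,0,0,0],
])

```text
time_s: 23.92
ee_pos: [521.9, -290.6, 292.5]
ee_rot: [179.8, -0.4, 0.3]
force: [0.6, -0.8, -0.1]
gripper_width: 91.1
```

```bash
python3 - <<'E'
from h import *
s=env.state();e=s['ee_pos'];print(e,s['force'],s['gripper_width'])
F={n:env.grab_frame(n)[:,:,::-1] for n in('scene','top','wrist')}
for n in F:cv2.imwrite(f'pics/{n}13.png',F[n])
cv2.imwrite('pics/z13.png',np.hstack([cv2.resize(F['scene'][135:285,120:270],(400,400)),cv2.resize(F['wrist'][90:270,170:350],(400,400))]))
print(proj('wrist',(520.6,-289.8,156),s),proj('wrist',(520.6,-289.8,86),s))
E
```

```text
[ 521.85445011 -290.58489519  292.50524363] [ 0.60882607 -0.82762537 -0.10686299] 91.06749448107124
(np.float64(255.9105810592301), np.float64(185.52707696769207)) (np.float64(255.91925786293626), np.float64(172.04855547877378))
```

View pics/z13.png

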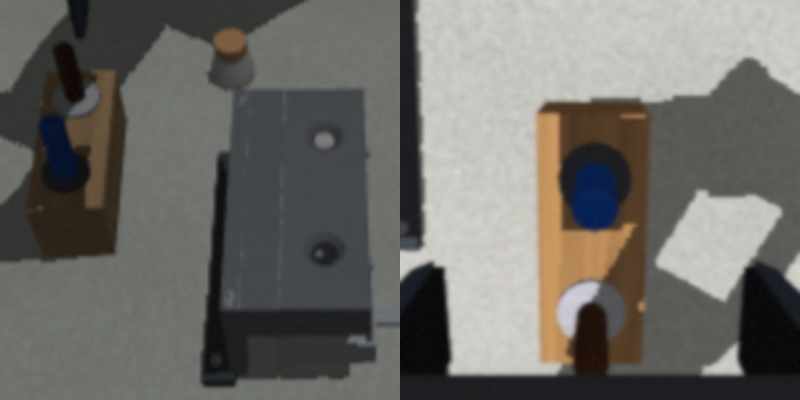

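View pics/top13.png

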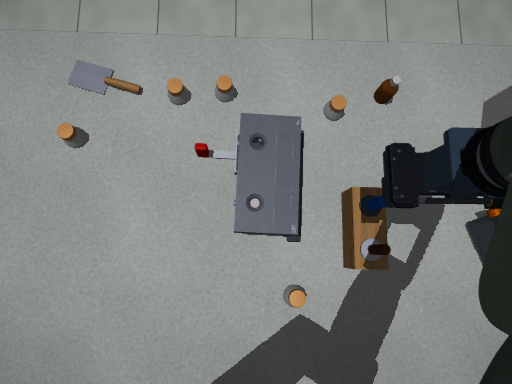

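The punch is upright in its hole, with the handle top at (257.8,184.5) against a predicted (255.9,185.5). The white pin is in place and the tray unchanged. There is time to look under the plate from the left to confirm the pin is in the tray.

>>> play_rows([
  [4.6,46.1,0,0,0],
  [4.6,46.1,0,0,0],
  [4.6,46.1,0,0,0],
  [4.6,46.1,0,0,0],
  [4.6,46.1,0,0,0],
  [4.6,46.1,0,0,0],
  [4.6,46.1,0,0,0],
  [4.6,46.1,0,0,0],
  [4.6,46.1,0,0,0],
  [0,0,-40,0,0],
  [0,0,-50,0,0],
  [0,0,-50,0,0],
  [0,0,-45,0,0],
  [0,0,-30,0,0],
  [0,0,0,0,0],
])

```text
time_s: 25.95
ee_pos: [559.2, 124.4, 70.1]
ee_rot: [179.9, 0.5, 0.3]
force: [1.1, -0.2, -0.3]
gripper_width: 90.9
```

```bash
python3 - <<'E'
from h import *
s=env.state();e=s['ee_pos'];print(e,s['force'])
w=env.grab_frame('wrist');cv2.imwrite('pics/w14.png',w[:,:,::-1])
for y in(-10,-50,-90):print(proj('wrist',(641,y,10),s))
E
```

```text
[559.20891997 124.37593715  70.07082905] [ 1.14213816 -0.24768685 -0.2809479 ]
(np.float64(432.15991020814135), np.float64(108.15168421572878))
(np.float64(483.99398756805283), np.float64(108.45494514117182))
(np.float64(535.7625232287635), np.float64(108.75782260775212))
```

View pics/w14.png

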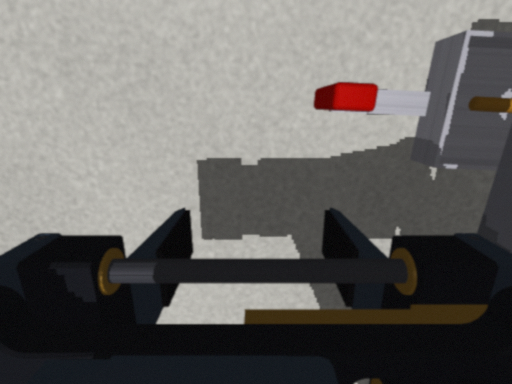

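The brass pin lies on the tray floor, visible from (470,104) to the image edge. The robot touches nothing, so I'll hand in.

```bash
python3 -c "
from workcell import env
print(env.job_done(), env.state()['time_s'])"
```

```text
the job is handed in; nothing more can be done
the job is handed in; nothing more can be done
```

I slid the tray by its red grip to about 3 mm from the brass pin's axis and drove the pin through with the punch, tip ending about 44 mm below the mouth. I then put the punch back in its rack hole and handed in at about 26 s, with the gripper open and touching nothing.

**Last checks:**
- **Brass pin:** the brass hole is empty, and the pin lies on the tray floor. Its head end was outside the last view, so its exact place in the tray was not measured.
- **Tray:** the top view after the punch went back shows it on the bench under the stand, as placed.
- **Punch:** it was released within about 0.3 mm of its pick pose, and the handle top in the wrist view agreed with the prediction to about 2 px.
- **White pin:** it is still in its hole in the pictures; I did not measure it again after the push.

**Disagreements:** the scene and top cameras differed by 3–8 mm in x, and triangulated heights came out 4–7 mm lower than the text. I relied on the wrist camera for the final positions. The force readings were noisy: contact showed as only about 3 N at one reading, so the drop was confirmed by the pictures.

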